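# Clamp a glued power adapter on a laptop repair bench

### The job

The end cap of the black laptop power adapter has just been glued: lay the adapter flat on the bed of the bench clamp, lengthwise between the jaws and centred on them, and let go of it. Then pump the clamp's two upright handles (squeeze them together with the gripper, let them spring out, squeeze again) until the moving jaw has pushed the adapter against the fixed jaw and the jaw's sprung face is pressed in about half of its 14 mm travel, never fully home, since that crushes the case. Move the jaw only with the handles, leave the other things on the bench alone, and finish while still holding the handles squeezed so that the pressure stays on.

Things in the scene. Friction and masses are not known exactly. Their poses are not given: they have to be found in the camera images.
- adapter_center (a point): centre of the power adapter, a plain black brick 80 long (its x) x 44 wide (its y) x 30 high (its z) mm, about 0.22 kg, lying flat on the bench; grey seam round it near its +x end, paper patch on top. This point is half-way up (15 mm above its underside). Either end may face either jaw.
- clamp: bench clamp fixed to the table: aluminium base plate 340 x 90 x 12 mm. Origin: underside of the plate on the centre line; x = closing direction, towards the fixed jaw; y across; z up. Bed = top of the plate, z = 12 mm. Fixed jaw: face at x = 145 mm, 70 wide, top z = 52; the seated adapter's centre is at x = 105, y = 0, z = 27. Grey housing: x = -165 to -30, 44 wide, top z = 52 mm
- fixed_jaw_face (a point): middle of the fixed jaw's face (clamp frame x = 145, y = 0, z = 27 mm); axes as the clamp's
- moving_face (a point): middle of the front of the moving jaw's sprung face, a steel plate 50 wide x 34 high (z = 14 to 48 mm) x 8 mm, that touches the adapter; axes as the clamp's. Its x in the clamp frame is 20 mm + jaw_slide - face_slide. Before clamping it is 100 to 125 mm from the fixed jaw's face.
- jaw: the dark moving jaw block (50 wide, top at z = 53 mm) on its toothed bar, which carries the sprung face; not to be pushed by hand. Its origin is no useful point.
- jaw_slide (a joint): jaw's travel to the fixed jaw, m (starts 0 to 0.025). Driven by the handles: 1 mm per 1 mm by which the two come together, after up to 6 mm idle travel while the ratchet finds a tooth. 3 N of drag keep it in place when the handles open; if the sprung face is pressed harder than that, the jaw creeps back some mm when they are let go, so the final pressure lasts only while they are held
- face_slide (a joint): how far the sprung face is pressed into the jaw block, m: 0 = free, 0.014 = fully home. Its spring gives 1 N per mm. Sliding the adapter along the bed takes some 1 to 2 N. Wanted: about 0.007.
- handles_mid (a point): fixed point mid-way between the two upright black handles at grip height (clamp frame x = -105, y = 0, z = 88 mm). Each handle: 12 mm thick along x, 24 along y, z = 54 to 116. Over their outer faces along the clamp's x: 64 mm open, 44 squeezed; both move equally towards this point. Force on each: 2 to 4 N (return spring) + 3 N (jaw) + the sprung face's push
- handle_rear: the handle farther from the jaws (on the clamp's -x side). Its origin is no useful point.
- handle_front: the handle nearer to the jaws. Its origin is no useful point.
- handle_rear_slide (a joint): travel of each handle inward, m: 0 = sprung open, 0.010 = fully squeezed (the front handle moves the same amount)
- mouse: bystander: black computer mouse, 105 x 60 x 33 mm; origin under its centre
- screwdriver: bystander: screwdriver 170 mm long, lying along its x; origin under its middle
- hub: bystander: aluminium port hub, 45 x 95 x 18 mm; origin under its centre
- screw_tray: bystander: white tray, 80 x 120 x 22 mm; origin under its centre
- cleaner: bystander: white bottle, 54 mm across, 130 mm tall; origin under its centre
- mug: bystander: white mug, 80 mm across, 90 mm tall; origin under its centre
- plug_charger: bystander: white plug charger, 50 x 40 x 28 mm with two pins; origin under its centre
Mind the look-alikes: they are no part of the job. What is shaped like the part that bears adapter_center but blue or yellow is not meant.

How it is judged:
On the way, in this order (a step that is already met when the one before it is completed fails the run):
1. the adapter lies flat on the clamp's bed, lengthwise between the jaws and centred, let go of (x of adapter_center in the frame of clamp between 0.04 and 0.11 m and y of adapter_center in the frame of clamp between -0.016 and 0.016 m and z of adapter_center in the frame of clamp between 0.0225 and 0.0315 m and angle between the x axis of adapter_center and the x axis of clamp, either way round below 0.17 rad and contact force between the fingers and adapter below 0.1 N and value of joint face_slide below 0.0015 m), for 0.2 s.
2. the moving jaw has been pumped up to the adapter: its sprung face is pressed in (x of adapter_center in the frame of clamp between 0.04 and 0.11 m and y of adapter_center in the frame of clamp between -0.016 and 0.016 m and z of adapter_center in the frame of clamp between 0.0225 and 0.0315 m and angle between the x axis of adapter_center and the x axis of clamp, either way round below 0.17 rad and value of joint face_slide above 0.0028 m), for 0.1 s.
At the end, for the whole second after the job is handed in: Adapter flat on the bed, within 5 mm of the fixed jaw, 16 mm of the centre line and 10 degrees of the clamp's direction; sprung face pressed in 4 to 10 mm; fingers off the adapter and squeezing a handle with over 3 N. This holds through the last second, the robot still holding (x of adapter_center in the frame of clamp between 0.1 and 0.11 m and y of adapter_center in the frame of clamp between -0.016 and 0.016 m and z of adapter_center in the frame of clamp between 0.0225 and 0.0315 m and angle between the x axis of adapter_center and the x axis of clamp, either way round below 0.17 rad and value of joint face_slide between 0.004 and 0.01 m and value of joint handle_rear_slide above 0.0005 m and contact force between the fingers and adapter below 0.1 N and (contact force between the fingers and handle_rear above 3 N or contact force between the fingers and handle_front above 3 N)); the arm keeps its last pose, push and grip.
It fails at once if the sprung face was pressed home (over 12.5 mm): the case is crushed (value of joint face_slide above 0.0125 m).
It fails at once if the jaw was pushed by the robot rather than by the handles (contact force between the arm and jaw above 3 N).
It fails at once if the jaw was pushed by the fingers rather than by the handles (contact force between the fingers and jaw above 3 N).
It fails at once if a bystander was moved by more than 40 mm (distance of any of mouse, screwdriver, hub, screw_tray, cleaner, mug, plug_charger from where it was at the start of the episode above 0.04 m).
It also fails if it takes over 61 s, if anything falls off the work surface, if the arm or the gripper's body presses on something with over 40 N, if the wrist force passes 120 N, or if a joint passes its speed limit or range.

### The arm

A 6-joint arm with a two-finger parallel gripper is mounted at the origin on the work surface. World frame = base frame: x ahead of the robot, y to its left, z up, the work surface at z = 0. Lengths are in m, angles in rad, forces in N, time in s.
With the tool pointing down it reaches from about 0.375 to 0.9 m from the base axis. Payload 3.1 kg.
Tool frame: the origin (TCP) lies midway between the tips of the shut fingers; the grasp point (between the pads) lies robot.grip_point_offset behind it (robot.grip_point_offset is the distance from the TCP to the grasp point, in m); z points along the fingers, y is the direction in which the jaws open and shut (so a half turn about z gives the same grasp; the last joint's range is limited). The gripper opens to 87 mm and grips with 3 to 60 N. Pads are 19 mm wide; open, the fingers measure 117 mm over their backs; the gripper's body (75 mm by 190 mm) begins 51 mm behind the grasp point.
Start: joints at [-0.178, 0.527, 1.433, -0, 1.181, -0.178], TCP at [0.625, 0, 0.223] pointing down, gripper open.
Joint ranges: [-3.08, 3.08], [-0.75, 2.2], [0.22, 2.44], [-1.43, 4.57], [0, 2.65], [-2.85, 2.85]. Speed limits (rad/s): [2.79, 2.79, 3.14, 3.14, 3.14, 3.14].

### API

Orientations are given as a unit quaternion [x, y, z, w].
In Python, from rig import robot, cams, hand_in gives the robot as it stands. The module is installed in compiled form; this text tells all that it offers.
- The arm moves only by the tool send_rows, never from a script. Its argument "steps" is one flat list of numbers, 5 for each row, row after row: the finger opening in m, from 0 to 0.087, then the shift along the tool's x, y, z in m, then the turn about the tool's z in rad. A call has 1 to 8 rows; each row is the pose to reach, as a shift and turn from the pose measured when the call began, along the tool's axes at that moment; what a row does not reach only later rows make up. A row lasts 1/8 s, in which the tool goes at most 62.5 mm and 10.7 degrees, less where a joint would pass 70% of its speed; a pose out of reach is approached as far as the arm can. A call with a gripper value outside its range is refused whole. The fingers move at their own pace and stop on an object; "force" is the grip in N (left out, the last holds). Time passes only in rows, so rows that repeat a pose let the fingers close. It gives the time, the measured TCP pose, the force and the opening at its end, in the units of the state.
- robot.get_obs(): the state, without advancing time (a new reading comes with each control period).
- cams.camera(name): name is "scene" or "side" or "wrist"; returns a dict with "color" (400x640x3 uint8, red, green, blue), "range_z" (400x640 float32, m along the optical axis (not along the pixel's ray), 0 where there is no reading), "intrinsics" (3x3 intrinsics, pixels), "k1" (the pictures are not rectified: a ray, as slopes to the right and down, at radius r is drawn at 1 + k1 r^2 times it, then the intrinsics apply), "extrinsics" (4x4, takes a point from camera to world coordinates). Camera axes: x right, y down, z forward; pixel columns grow to the right and rows downward; lengths in m; the calibration is good to about 2 mm. A picture is of the moment at which its call begins.
- hand_in(): hands the job in, once; it reports no verdict.
The state is a dict: "time": time; "q": joint angles; "joint_velocities": joint speeds; "joint_torque": joint torques, N m; "position": TCP position; "tool_rot": TCP orientation; "ft_force": force on the tool from outside, world axes, zero at the start; "moment": the same for the moment, N m; "grip_width": finger opening in m.
Only numpy, scipy, OpenCV 4.12 (cv2) and the standard library are available. Lean on these libraries where they do the work, as an engineer would, in place of code of your own. Each camera call takes 0.05 s, during which the arm holds its last target.

## Working session

There is one attempt and no reset: what is moved stays moved. The work goes in short steps, Python scripts to look and compute and a tool call to move; the robot and the scene stay as the last step left them, time stands still between calls to the robot, and variables do not carry over. Pictures are saved under pics/ and viewed, and the job is handed in when it is done.

Besides the shell and the picture viewer there is one more tool, called after "Call:" as name(argument=value, ...) on one line, values as JSON. send_rows: Moves the arm, as the interface text tells. Its arguments: {"type":"object","properties":{"steps":{"type":"array","items":{"type":"number"}},"force":{"type":"number"}},"required":["steps"]}

```bash
mkdir -p pics; cat > h.py <<'E'
import numpy as np, cv2
from rig import robot, cams, hand_in
def snap(n,f):
    c=cams.camera(n); np.savez('%s.npz'%f,**{k:np.array(v) for k,v in c.items()})
    cv2.imwrite('pics/%s.png'%f,c['color'][:,:,::-1]); return c
def load(f): return dict(np.load('%s.npz'%f))
def ray(c,u,v):
    K=c['intrinsics'];d=np.array([float(c['k1']),0,0,0.])
    p=cv2.undistortPoints(np.array([[[u,v]]],float),K,d)[0,0]; return np.array([p[0],p[1],1.])
def at_z(c,u,v,z):
    T=c['extrinsics'];r=T[:3,:3]@ray(c,u,v);o=T[:3,3];return o+r*(z-o[2])/r[2]
def at_d(c,u,v):
    T=c['extrinsics'];d=c['range_z'][int(round(v)),int(round(u))];return T[:3,:3]@(ray(c,u,v)*d)+T[:3,3]
def crop(c,x0,y0,x1,y1,s,f):
    cv2.imwrite('pics/%s.png'%f,cv2.resize(c['color'][y0:y1,x0:x1,::-1],None,fx=s,fy=s,interpolation=cv2.INTER_CUBIC))
E
python3 - <<'E'
from h import *
for n in ['scene','side','wrist']:
    c=snap(n,n+'0');print(n,c['extrinsics'].round(3).tolist(),c['intrinsics'].tolist(),c['k1'])
print(robot.get_obs(),robot.grip_point_offset)
E
```

```text
scene [[-0.892, 0.252, -0.376, 0.947], [0.453, 0.501, -0.738, 0.849], [0.002, -0.828, -0.56, 0.707], [0.0, 0.0, 0.0, 1.0]] [[417.0891346282123, 0.0, 317.94132229361423], [0.0, 417.0891346282123, 199.78782194290628], [0.0, 0.0, 1.0]] 0.023467301228780466
side [[-0.996, -0.054, 0.066, 0.428], [-0.084, 0.756, -0.649, 1.01], [-0.014, -0.652, -0.758, 1.233], [0.0, 0.0, 0.0, 1.0]] [[511.36261787354016, 0.0, 328.48719024449343], [0.0, 511.36261787354016, 202.5708668319944], [0.0, 0.0, 1.0]] -0.11835214813429878
wrist [[1.0, 0.001, -0.002, 0.625], [0.001, -0.958, -0.287, 0.079], [-0.002, 0.287, -0.958, 0.383], [0.0, 0.0, 0.0, 1.0]] [[287.74696406627464, 0.0, 318.3624645948528], [0.0, 287.74696406627464, 199.98220874395574], [0.0, 0.0, 1.0]] -0.009003633430171026
{'time': 0.15, 'q': array([-1.78502180e-01,  5.28284428e-01,  1.43359913e+00,  1.52254514e-05,
        1.18141946e+00, -1.78510577e-01]), 'joint_velocities': array([-0.00072337, -0.00224259, -0.00261298,  0.00116392,  0.00148172,
       -0.00120007]), 'joint_torque': array([ 9.14956272e-04, -4.40429199e+01, -1.76841742e+01,  6.33679633e-02,
        5.52540855e-02, -1.06930895e-04]), 'position': array([6.24436547e-01, 1.34133308e-04, 2.21779716e-01]), 'tool_rot': array([ 7.07105602e-01,  7.07107444e-01, -4.81942843e-04, -7.06484463e-04]), 'ft_force': array([ 0.16518363,  0.4753766 , -0.2599351 ]), 'moment': array([ 0.05763319, -0.01593613, -0.03276615]), 'grip_width': 0.08713159138462499} 0.0187
```

View pics/scene0.png

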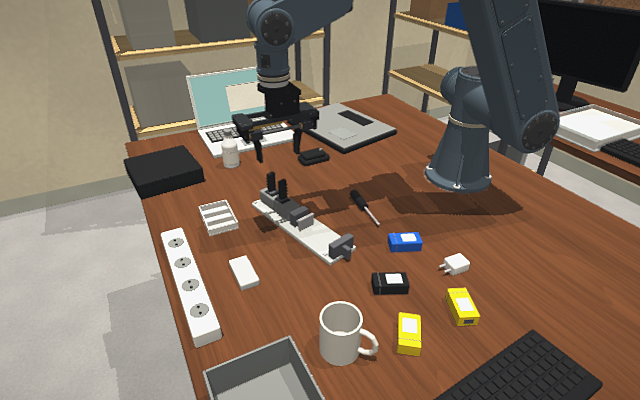

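View pics/side0.png

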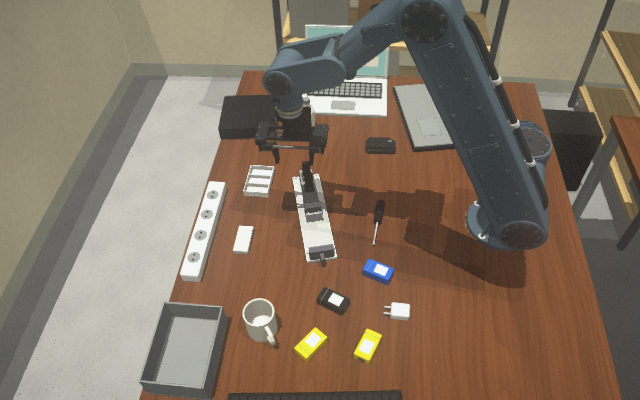

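View pics/wrist0.png

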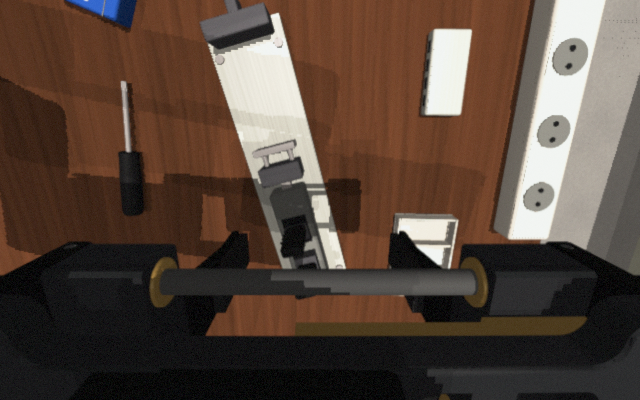

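Candidates for the adapter in the side view are the black brick (333,300), blue brick (378,271), yellow bricks (311,343) and (368,345), mouse (380,145) and big black box (250,117). By the description I choose the black brick at (333,300), and I'll check it in close crops.

```bash
python3 - <<'E'
from h import *
c=load('side0');d=load('scene0')
crop(c,300,270,370,330,10,'cs')
crop(d,360,260,420,300,12,'cd')
crop(c,280,170,350,270,6,'cl')
crop(load('wrist0'),180,0,360,300,2.6,'cw') if 0 else crop(load('wrist0'),180,0,360,300,2,'cw')
E
```

```text
(no output)
```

View pics/cs.png

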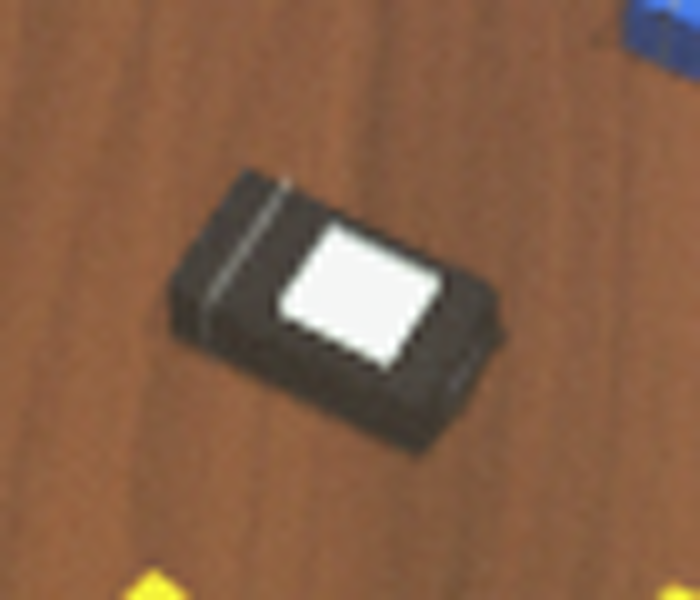

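View pics/cd.png

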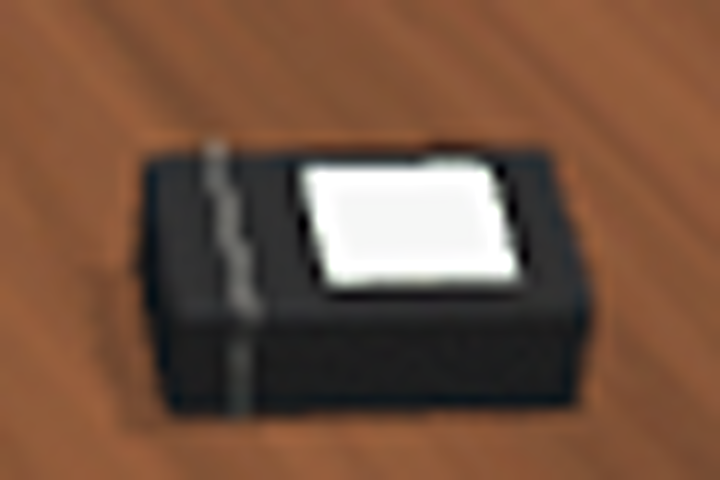

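View pics/cl.png

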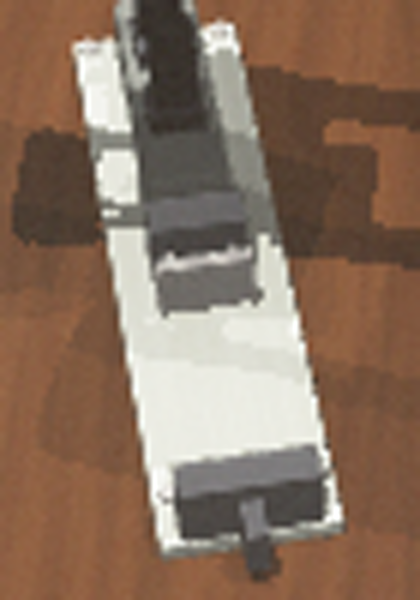

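View pics/cw.png

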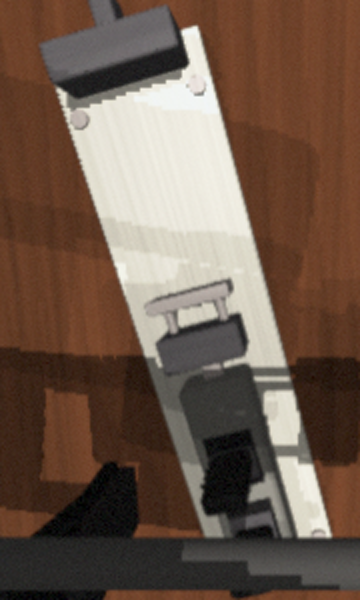

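The crops show a black brick with a grey seam at its left end and a paper patch on top. It is the adapter. Next I measure it and the clamp.

```bash
python3 - <<'E'
from h import *
from scipy.optimize import least_squares
s=load('side0');d=load('scene0');w=load('wrist0')
# plate corners side z=.012
P=[(292.5,177.5),(317.5,174),(306.8,260.5),(337,257.5)]
for p in P: print('plate',at_z(s,*p,.012).round(4), at_d(s,p[0]+(3 if p[0]<310 else -3),p[1]).round(3))
# wrist: plate edges
for p in [(180+200/2,30/2),(180+328/2,535/2),(180+60/2,100/2),(180+200/2,530/2)]: print('wplate',at_z(w,*p,.012).round(4))
# adapter top corners side
for p in [(325,287),(349.7,299.2),(317.2,298.8),(341.8,312.0)]: print('ad',at_z(s,*p,.03).round(4))
for p in [(360+148/12,260+155/12),(360+548/12,260+152/12),(360+165/12,260+318/12),(360+588/12,260+318/12)]: print('ad scene',at_z(d,*p,.03).round(4))
# depth pointcloud around adapter
def cloud(c):
    H,W=c['range_z'].shape;u,v=np.meshgrid(np.arange(W),np.arange(H))
    p=cv2.undistortPoints(np.stack([u,v],-1).reshape(-1,1,2).astype(float),c['intrinsics'],np.array([float(c['k1']),0,0,0.]))[:,0]
    z=c['range_z'].reshape(-1);X=np.c_[p[:,0]*z,p[:,1]*z,z]
    return (X@c['extrinsics'][:3,:3].T+c['extrinsics'][:3,3]).reshape(H,W,3)
for c,x0,y0,x1,y1 in [(s,310,280,358,320),(d,365,262,415,300)]:
    C=cloud(c)[y0:y1,x0:x1].reshape(-1,3);t=C[(C[:,2]>.024)&(C[:,2]<.04)]
    r=cv2.minAreaRect((t[:,:2]*1000).astype(np.float32));print(r,len(t),t[:,2].mean())
# clamp: plate cloud
for n,c in (('s',s),('w',w),('d',d)):
    C=cloud(c).reshape(-1,3);col=c['color'].reshape(-1,3).astype(int)
    m=(C[:,2]>.006)&(C[:,2]<.018)&(col.min(1)>70)&(C[:,0]>.3)&(C[:,0]<.6)&(C[:,1]<.4)&(C[:,1]>-.3)
    print(n,m.sum(),C[m].min(0).round(3),C[m].max(0).round(3))
    m=(C[:,2]>.03)&(C[:,2]<.13)&(C[:,0]>.3)&(C[:,0]<.6)
    print(n,m.sum())
E
```

```text
plate [ 0.6613 -0.1372  0.012 ] [ 0.652 -0.139  0.011]
plate [ 0.5805 -0.1589  0.012 ] [ 0.591 -0.159  0.011]
plate [0.5775 0.1868 0.012 ] [0.569 0.188 0.015]
plate [0.4916 0.1699 0.012 ] [0.5   0.169 0.009]
wplate [0.5807 0.1867 0.012 ]
wplate [ 0.6615 -0.1337  0.012 ]
wplate [0.4977 0.1509 0.012 ]
wplate [ 0.569  -0.1298  0.012 ]
ad [0.5161 0.2819 0.03  ]
ad [0.4467 0.3149 0.03  ]
ad [0.5337 0.3202 0.03  ]
ad [0.4652 0.355  0.03  ]
ad scene [0.5172 0.2819 0.03  ]
ad scene [0.4483 0.3156 0.03  ]
ad scene [0.5378 0.3192 0.03  ]
ad scene [0.4682 0.3542 0.03  ]
((491.7823486328125, 316.2652893066406), (46.76994323730469, 82.23155975341797), 66.39633178710938) 437 0.029705004036565057
((491.41241455078125, 315.5038146972656), (46.45993423461914, 81.25662231445312), 64.96981048583984) 554 0.031019118522175405
s 1200 [ 0.3   -0.168  0.006] [0.6   0.369 0.018]
s 2434
w 9587 [ 0.379 -0.134  0.007] [0.6   0.189 0.018]
w 4922
d 1079 [0.301 0.014 0.006] [0.6   0.355 0.018]
d 3926
```

```bash
cat >> h.py <<'E'
def cloud(c):
    H,W=c['range_z'].shape;u,v=np.meshgrid(np.arange(W),np.arange(H))
    p=cv2.undistortPoints(np.stack([u,v],-1).reshape(-1,1,2).astype(float),c['intrinsics'],np.array([float(c['k1']),0,0,0.]))[:,0]
    z=c['range_z'].reshape(-1);X=np.c_[p[:,0]*z,p[:,1]*z,z]
    return (X@c['extrinsics'][:3,:3].T+c['extrinsics'][:3,3]).reshape(H,W,3)
A=np.deg2rad(104.4);CO=np.array([.5777,.0152])
def toclamp(P):
    P=np.asarray(P,float);q=P[...,:2]-CO;x=np.array([np.cos(A),np.sin(A)]);y=np.array([-np.sin(A),np.cos(A)])
    return np.stack([q@x,q@y,P[...,2]],-1)
def fromclamp(x,y): return CO+x*np.array([np.cos(A),np.sin(A)])+y*np.array([-np.sin(A),np.cos(A)])
E
python3 - <<'E'
from h import *
for n in ['side0','scene0','wrist0']:
    c=load(n);C=cloud(c);L=toclamp(C).reshape(-1,3);D=C.reshape(-1,3)
    ok=c['range_z'].reshape(-1)>0
    print(n)
    m=ok&(abs(L[:,1])<.06)&(L[:,2]>.040)&(L[:,2]<.06)&(L[:,0]>-.2)&(L[:,0]<.2)
    h,e=np.histogram(L[m,0],bins=np.arange(-.2,.2,.005));print([(round(e[i],3),int(h[i])) for i in range(len(h)) if h[i]])
    m2=m&(L[:,0]>.1);print('fixed y',np.percentile(L[m2,1],[1,50,99]).round(4))
    m=ok&(abs(L[:,1])<.03)&(L[:,2]>.06)&(L[:,2]<.118)&(L[:,0]>-.2)&(L[:,0]<.0)
    if n!='wrist0':
        h,e=np.histogram(L[m,0],bins=np.arange(-.2,.0,.004));print('han',[(round(e[i],3),int(h[i])) for i in range(len(h)) if h[i]],np.percentile(L[m,1],[2,50,98]).round(4))
s=cloud(load('side0'))
m=s[290:345,235:282].reshape(-1,3);m=m[m[:,2]>.07];print('mug',m.min(0),m.max(0))
m=s[255:285,355:398].reshape(-1,3);m=m[m[:,2]>.022];print('blue',m.min(0),m.max(0))
E
```

```text
side0
[(np.float64(-0.165), 3), (np.float64(-0.16), 5), (np.float64(-0.155), 5), (np.float64(-0.15), 7), (np.float64(-0.145), 8), (np.float64(-0.14), 2), (np.float64(-0.135), 5), (np.float64(-0.13), 8), (np.float64(-0.125), 7), (np.float64(-0.12), 4), (np.float64(-0.115), 7), (np.float64(-0.11), 5), (np.float64(-0.105), 9), (np.float64(-0.1), 8), (np.float64(-0.095), 6), (np.float64(-0.09), 6), (np.float64(-0.085), 8), (np.float64(-0.08), 5), (np.float64(-0.075), 15), (np.float64(-0.07), 18), (np.float64(-0.065), 24), (np.float64(-0.06), 19), (np.float64(-0.055), 17), (np.float64(-0.05), 16), (np.float64(-0.045), 16), (np.float64(-0.04), 18), (np.float64(-0.035), 20), (np.float64(-0.03), 37), (np.float64(-0.025), 4), (np.float64(-0.02), 4), (np.float64(-0.015), 18), (np.float64(-0.01), 25), (np.float64(-0.005), 17), (np.float64(0.0), 41), (np.float64(0.005), 26), (np.float64(0.015), 4), (np.float64(0.02), 24), (np.float64(0.025), 27), (np.float64(0.03), 7), (np.float64(0.145), 12), (np.float64(0.15), 36), (np.float64(0.155), 29), (np.float64(0.16), 45), (np.float64(0.165), 64), (np.f
[... 2549 characters left out ...]
2), (np.float64(-0.045), 145), (np.float64(-0.04), 142), (np.float64(-0.035), 147), (np.float64(-0.03), 186), (np.float64(-0.025), 22), (np.float64(-0.015), 140), (np.float64(-0.01), 182), (np.float64(-0.005), 183), (np.float64(0.0), 183), (np.float64(0.005), 147), (np.float64(0.02), 168), (np.float64(0.025), 149), (np.float64(0.145), 196), (np.float64(0.15), 412), (np.float64(0.155), 385), (np.float64(0.16), 375), (np.float64(0.165), 329), (np.float64(0.17), 10), (np.float64(0.175), 19), (np.float64(0.18), 17)]
fixed y [-0.0345 -0.0006  0.0343]
mug [0.42787251 0.36414389 0.07002829] [0.71150076 1.00967829 1.23330445]
blue [0.33096178 0.17982654 0.0225641 ] [0.42787251 1.00967829 1.23330445]
```

```bash
python3 - <<'E'
from h import *
c=load('side0');s=cloud(c);ok=c['range_z']>0
def b(y0,y1,x0,x1,lo,hi):
    m=s[y0:y1,x0:x1][ok[y0:y1,x0:x1]];m=m[(m[:,2]>lo)&(m[:,2]<hi)];return m.min(0).round(3),m.max(0).round(3)
print('mug',b(290,345,235,282,.07,.11)); print('blue',b(255,285,355,398,.022,.04)); print('tray',b(160,198,240,276,.012,.03)); 
print('screwdriver',b(195,248,366,390,.006,.05))
ctr=np.array([.4916,.3175]);p=robot.get_obs()['position'];print('delta world',ctr-p[:2],p)
print('place',fromclamp(.093,0),'handles',fromclamp(-.105,0))
E
```

```text
mug (array([0.631, 0.364, 0.07 ]), array([0.712, 0.46 , 0.1  ]))
blue (array([0.331, 0.18 , 0.023]), array([0.415, 0.247, 0.037]))
tray (array([ 0.729, -0.18 ,  0.012]), array([ 0.814, -0.051,  0.029]))
screwdriver (array([ 0.343, -0.077,  0.006]), array([0.416, 0.116, 0.033]))
delta world [-0.13283655  0.31736587] [6.24436547e-01 1.34133308e-04 2.21779716e-01]
place [0.55457184 0.10527823] handles [ 0.60381244 -0.08650123]
```

Call:
send_rows(steps=[0.087,0.04,-0.017,0,-0.14,0.087,0.08,-0.033,0,-0.28,0.087,0.12,-0.05,0,-0.42,0.087,0.16,-0.067,0.02,-0.56,0.087,0.2,-0.083,0.04,-0.7,0.087,0.24,-0.1,0.06,-0.84,0.087,0.28,-0.117,0.08,-0.98,0.087,0.317,-0.133,0.1,-1.122])

```text
time: 1.15
position: [0.4905, 0.3185, 0.1213]
tool_rot: [0.22, 0.975, -0.0, -0.001]
ft_force: [0.6, 0.1, 0.5]
grip_width: 0.0868
```

```bash
python3 - <<'E'
from h import *
o=robot.get_obs();print(o['position'],o['tool_rot'],o['ft_force'],o['q'])
c=snap('wrist','w1')
E
```

```text
[0.4905046  0.31846941 0.12129542] [ 2.20139292e-01  9.75468031e-01 -5.98126880e-05 -8.99357272e-04] [0.59969836 0.09173493 0.48599101] [ 3.84408490e-01  6.06870259e-01  1.62456105e+00  1.17229796e-03
  9.11707897e-01 -7.43191755e-01]
```

View pics/w1.png

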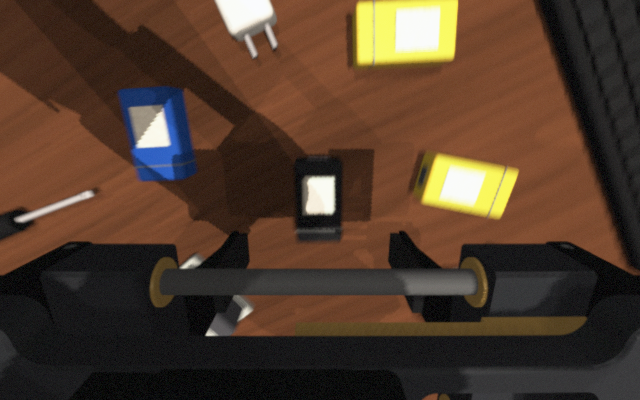

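The adapter at (319,197) stands upright in the picture, midway between the fingers, so the grasp alignment is good. Next I refine its centre with depth.

```bash
python3 - <<'E'
from h import *
c=load('w1');C=cloud(c)[150:245,285:350].reshape(-1,3);m=(C[:,2]>.022)&(C[:,2]<.04)
print(cv2.minAreaRect((C[m,:2]*1000).astype(np.float32)),C[m,2].mean())
for p in [(296,158),(342,158),(294,228),(343,228)]: print(at_z(c,*p,.03).round(4))
E
```

```text
((491.5167541503906, 316.7665710449219), (44.466209411621094, 79.2713851928711), 64.67166137695312) 0.02855895224674257
[0.4445 0.3189 0.03  ]
[0.4618 0.3554 0.03  ]
[0.5027 0.2876 0.03  ]
[0.5225 0.3294 0.03  ]
```

Call:
send_rows(steps=[0.087,-0.0016,-0.001,0.04,0,0.087,-0.0016,-0.001,0.08,0,0.087,-0.0016,-0.001,0.105,0,0.087,-0.0016,-0.001,0.1165,0,0.087,-0.0016,-0.001,0.1165,0,0.03,-0.0016,-0.001,0.1165,0,0.03,-0.0016,-0.001,0.1165,0,0.03,-0.0016,-0.001,0.1165,0], force=25)

```text
time: 2.2
position: [0.4867, 0.3203, 0.0027]
tool_rot: [0.217, 0.976, -0.0, -0.004]
ft_force: [-0.3, 0.3, 0.0]
grip_width: 0.0647
```

Call:
send_rows(steps=[0.03,0,0,0,0,0.03,0,0,0,0,0.03,0,0,0,0])

```text
time: 2.58
position: [0.4865, 0.3201, 0.0028]
tool_rot: [0.217, 0.976, -0.0, -0.004]
ft_force: [-0.3, -1.4, 2.3]
grip_width: 0.0439
```

Call:
send_rows(steps=[0.03,0,0,-0.02,0,0.03,0,0,-0.06,0,0.03,0,0,-0.1,0,0.03,0,0,-0.1,0,0.03,0,0,-0.1,0])

```text
time: 3.2
position: [0.4864, 0.3197, 0.102]
tool_rot: [0.217, 0.976, -0.001, -0.005]
ft_force: [-0.1, 0.2, -1.4]
grip_width: 0.044
```

```bash
cat >> h.py <<'E'
from scipy.spatial.transform import Rotation as R
def togo(tx,ty,tz,yawy):
    o=robot.get_obs();r=R.from_quat(o['tool_rot']).as_matrix();d=r.T@(np.array([tx,ty,tz])-o['position'])
    yy=np.arctan2(r[1,1],r[0,1]);t=-(yawy-yy);t=(t+np.pi)%(2*np.pi)-np.pi
    print('pos',o['position'].round(4),'tilt',r[:,2].round(4),'yawy',np.rad2deg(yy).round(2),'grip',o['grip_width'].round(4),'F',o['ft_force'].round(1),'t',o['time']);print('shift',d.round(4),'turn',round(t,3))
E
python3 - <<'E'
from h import *
togo(.5531,.1110,.09,np.deg2rad(14.4))
snap('wrist','w2')
E
```

```text
Traceback (most recent call last):
  File "h.py", line 30, in togo
    print('pos',o['position'].round(4),'tilt',r[:,2].round(4),'yawy',np.rad2deg(yy).round(2),'grip',o['grip_width'].round(4),'F',o['ft_force'].round(1),'t',o['time']);print('shift',d.round(4),'turn',round(t,3))
                                                                                                    ^^^^^^^^^^^^^^^^^^^^^
AttributeError: 'float' object has no attribute 'round'
```

```bash
sed -i "s/o\['grip_width'\].round(4)/round(o['grip_width'],4)/" h.py
python3 - <<'E'
from h import *
togo(.5531,.1110,.09,np.deg2rad(14.4))
snap('wrist','w2')
E
```

```text
pos [0.4864 0.3197 0.102 ] tilt [-9.3e-03  4.0e-04 -1.0e+00] yawy 64.89 grip 0.044 F [-0.1  0.2 -1.4] t 3.2
shift [-0.149  -0.1606  0.0113] turn 0.881
```

View pics/w2.png

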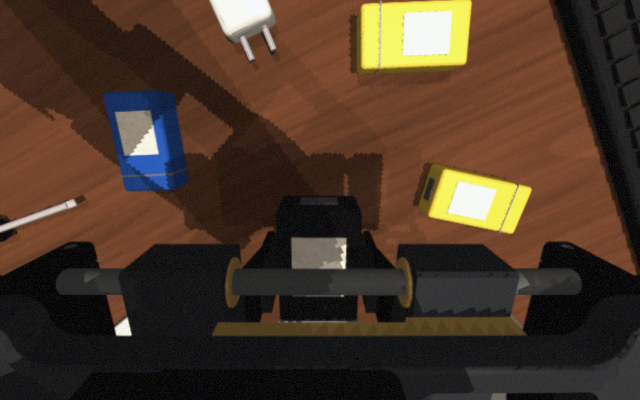

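The adapter is held level between the fingers (pixel 319,250). Now I carry it over the bed.

Call:
send_rows(steps=[0.03,-0.02,-0.022,0,0.12,0.03,-0.045,-0.048,0,0.25,0.03,-0.07,-0.075,0,0.38,0.03,-0.095,-0.102,0,0.52,0.03,-0.12,-0.13,0,0.67,0.03,-0.149,-0.161,0,0.8,0.03,-0.149,-0.161,0,0.881,0.03,-0.149,-0.161,0,0.881])

```text
time: 4.25
position: [0.5515, 0.1099, 0.0989]
tool_rot: [0.613, 0.79, -0.004, -0.006]
ft_force: [0.3, 0.5, -1.6]
grip_width: 0.0437
```

```bash

python3 - <<'E'
from h import *
togo(.5531,.1110,.0165,np.deg2rad(14.4))
snap('wrist','w3');c=snap('scene','s3');crop(c,220,120,420,280,4,'s3c')
E
```

```text
pos [0.5515 0.1099 0.0989] tilt [-0.0143 -0.     -0.9999] yawy 14.39 grip 0.0437 F [ 0.3  0.5 -1.6] t 4.25
shift [0.0004 0.003  0.0824] turn -0.0
```

View pics/w3.png

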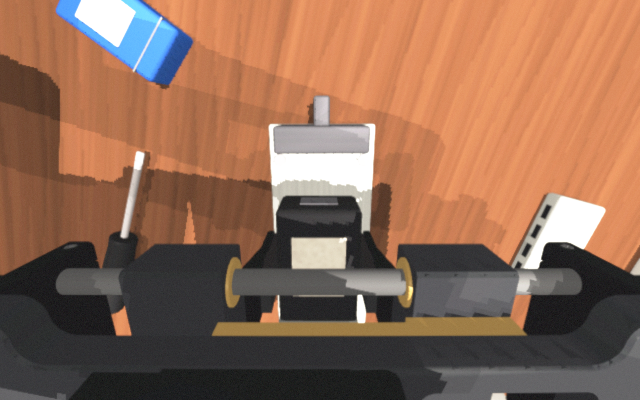

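View pics/s3c.png

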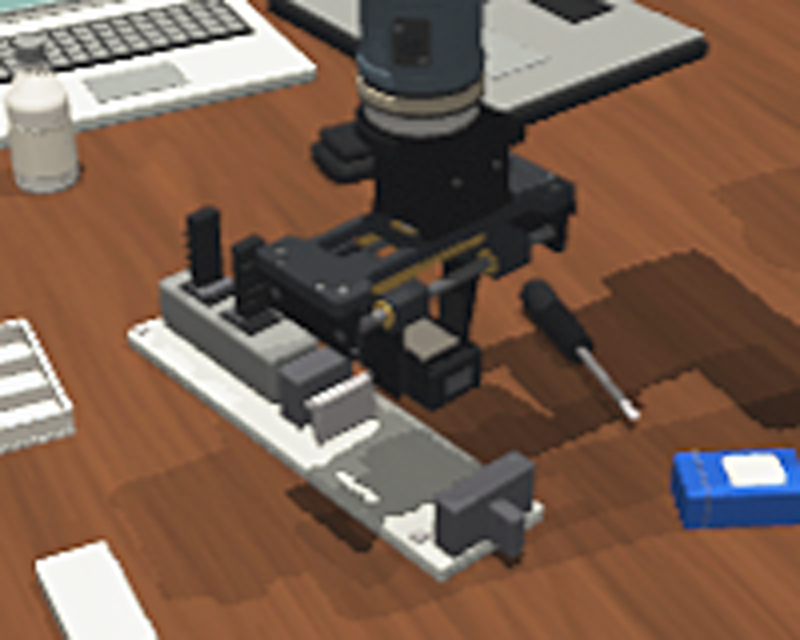

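Call:
send_rows(steps=[0.03,0,0.003,0.02,0,0.03,0,0.003,0.045,0,0.03,0,0.003,0.065,0,0.03,0,0.003,0.065,0,0.03,0,0.003,0.065,0])

```text
time: 4.97
position: [0.5538, 0.112, 0.0348]
tool_rot: [0.612, 0.791, -0.004, -0.005]
ft_force: [-0.3, -0.3, -1.7]
grip_width: 0.0439
```

```bash

python3 - <<'E'
from h import *
togo(.5531,.1110,.0145,np.deg2rad(14.4))
c=snap('side','s4');crop(c,280,150,360,270,6,'s4c')
E
```

```text
pos [0.5538 0.112  0.0348] tilt [-0.0128 -0.     -0.9999] yawy 14.57 grip 0.0439 F [-0.3 -0.3 -1.7] t 4.975
shift [-0.0008 -0.0007  0.0203] turn 0.003
```

View pics/s4c.png

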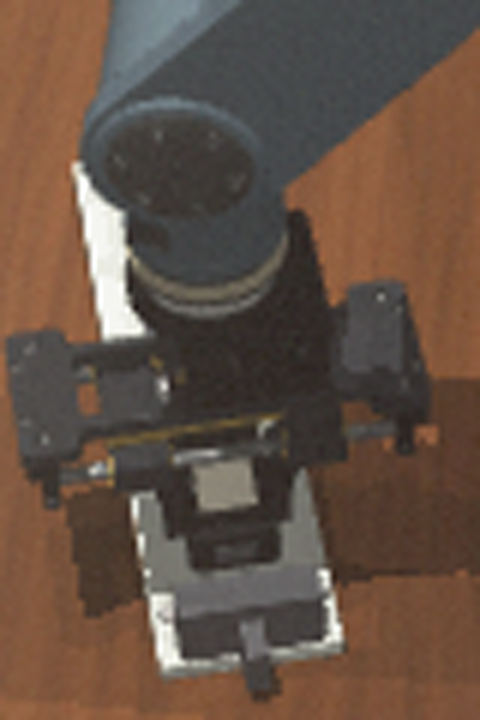

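Call:
send_rows(steps=[0.03,-0.0008,-0.0007,0.008,0,0.03,-0.0008,-0.0007,0.014,0,0.03,-0.0008,-0.0007,0.018,0,0.03,-0.0008,-0.0007,0.018,0,0.03,-0.0008,-0.0007,0.018,0])

```text
time: 5.65
position: [0.5536, 0.1109, 0.0171]
tool_rot: [0.612, 0.791, -0.004, -0.005]
ft_force: [-0.6, -0.2, -1.7]
grip_width: 0.0438
```

```bash

python3 - <<'E'
from h import *
togo(.5531,.1110,.0145,np.deg2rad(14.4))
E
```

```text
pos [0.5536 0.1109 0.0171] tilt [-1.180e-02 -1.000e-04 -9.999e-01] yawy 14.56 grip 0.0438 F [-0.6 -0.2 -1.7] t 5.65
shift [ 0.0002 -0.0004  0.0027] turn 0.003
```

Call:
send_rows(steps=[0.03,0,0,0.0015,0,0.03,0,0,0.003,0,0.03,0,0,0.003,0])

```text
time: 6.02
position: [0.5537, 0.1108, 0.0149]
tool_rot: [0.612, 0.791, -0.003, -0.004]
ft_force: [-1.3, -0.3, 4.5]
grip_width: 0.0435
```

Call:
send_rows(steps=[0.087,0,0,0,0,0.087,0,0,0,0,0.087,0,0,0,0,0.087,0,0,0,0])

```text
time: 6.52
position: [0.5537, 0.1109, 0.0148]
tool_rot: [0.612, 0.791, -0.003, -0.004]
ft_force: [0.7, 1.2, -0.7]
grip_width: 0.0759
```

Call:
send_rows(steps=[0.087,0,0,-0.015,0,0.087,0,0,-0.05,0,0.087,0,0,-0.1,0,0.087,0,0,-0.16,0,0.087,0,0,-0.16,0])

```text
time: 7.15
position: [0.5594, 0.111, 0.181]
tool_rot: [0.612, 0.791, 0.001, 0.001]
ft_force: [0.3, 0.2, -1.0]
grip_width: 0.0867
```

```bash

python3 - <<'E'
from h import *
p=fromclamp(-.105,0);togo(p[0],p[1],.18,np.deg2rad(-75.6))
c=snap('wrist','w5')
C=cloud(c);L=toclamp(C);m=(c['range_z']>0)&(L[...,2]>.034)&(L[...,2]<.050)&(L[...,0]>.04)&(L[...,0]<.14)&(abs(L[...,1])<.045)
print(cv2.minAreaRect((L[m][:,:2]*1000).astype(np.float32)),L[m][:,2].mean(), np.percentile(L[m][:,0],[1,99]),np.percentile(L[m][:,1],[1,99]))
E
```

```text
pos [0.5594 0.111  0.181 ] tilt [ 0.0018 -0.     -1.    ] yawy 14.57 grip 0.0867 F [ 0.3  0.2 -1. ] t 7.15
shift [-0.2023 -0.0067  0.0011] turn 1.574
((93.13627624511719, -1.1825675964355469), (79.39669036865234, 44.12833023071289), 0.2740832269191742) 0.04056216416475086 [0.05429714 0.13248457] [-0.02245988  0.02029657]
```

View pics/w5.png

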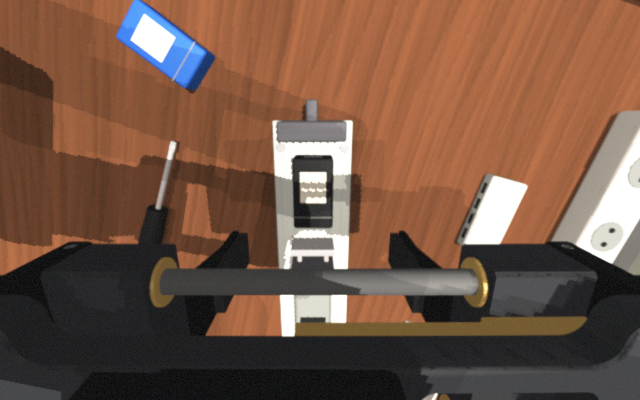

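The adapter lies on the bed (pixel 313,190) at clamp x=93, y=-1 mm, angle 0.3°, released. Next I go to the handles.

Call:
send_rows(steps=[0.087,-0.025,-0.001,-0.02,0.18,0.087,-0.05,-0.002,-0.02,0.36,0.087,-0.08,-0.003,-0.02,0.54,0.087,-0.11,-0.004,-0.02,0.72,0.087,-0.14,-0.005,-0.02,0.9,0.087,-0.17,-0.006,-0.02,1.08,0.087,-0.2,-0.007,-0.02,1.26,0.087,-0.202,-0.007,-0.02,1.44])

```text
time: 8.2
position: [0.6008, -0.0884, 0.1964]
tool_rot: [0.982, 0.187, -0.003, -0.001]
ft_force: [0.2, 0.3, 0.1]
grip_width: 0.0868
```

```bash

python3 - <<'E'
from h import *
p=fromclamp(-.105,0);togo(p[0],p[1],.15,np.deg2rad(-75.6))
c=snap('wrist','w6');c=snap('side','s6')
E
```

```text
pos [ 0.6008 -0.0884  0.1964] tilt [-6.9e-03  3.0e-04 -1.0e+00] yawy -68.44 grip 0.0868 F [0.2 0.3 0.1] t 8.2
shift [ 0.0038 -0.0005  0.0464] turn 0.125
```

View pics/w6.png

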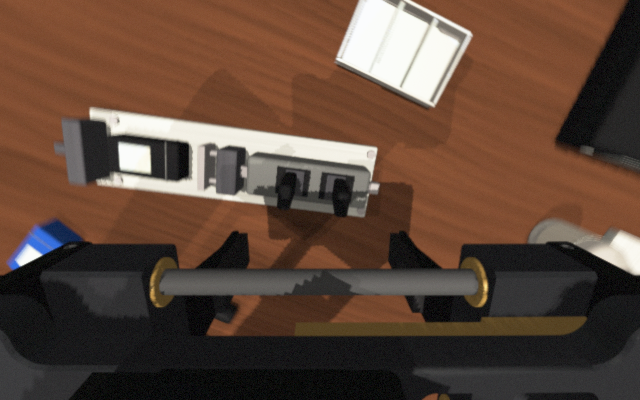

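View pics/s6.png

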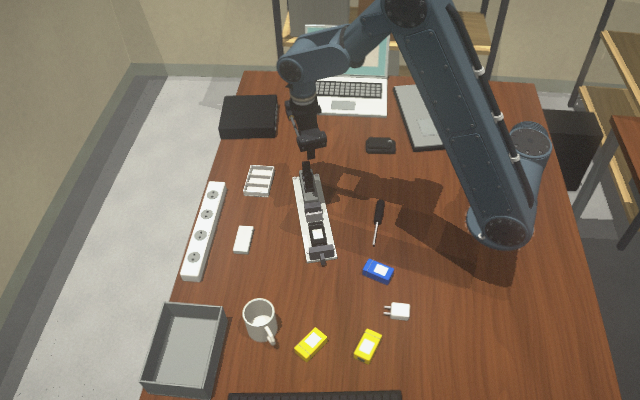

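```bash

python3 - <<'E'
from h import *
for n in ['w6','s6']:
    c=load(n);L=toclamp(cloud(c));ok=c['range_z']>0
    m=ok&(L[...,2]>.09)&(L[...,2]<.121)&(abs(L[...,1])<.03)&(L[...,0]>-.15)&(L[...,0]<-.06)
    P=L[m];
    for lo,hi in((-.15,-.105),(-.105,-.06)):
        q=P[(P[:,0]>lo)&(P[:,0]<hi)]
        if len(q): print(n,len(q),np.percentile(q,[3,50,97],axis=0).round(4).tolist())
c=load('scene0');C=cloud(c)[138:168,220:242].reshape(-1,3);C=C[(C[:,2]>.03)&(C[:,2]<.15)];print('bottle',C.min(0),C.max(0),toclamp(C).min(0),toclamp(C).max(0))
E
```

```text
w6 451 [[-0.1322, -0.0133, 0.0932], [-0.1257, -0.0046, 0.1139], [-0.1205, 0.0087, 0.1156]]
w6 449 [[-0.0805, -0.013, 0.0933], [-0.0751, -0.0044, 0.1138], [-0.0688, 0.0089, 0.1155]]
s6 63 [[-0.1319, -0.0122, 0.0918], [-0.124, -0.0007, 0.1094], [-0.1188, 0.01, 0.1183]]
s6 65 [[-0.0803, -0.0114, 0.0935], [-0.0705, -0.0009, 0.1072], [-0.0657, 0.0112, 0.1183]]
bottle [ 0.61676954 -0.41516091  0.03092818] [ 0.67111546 -0.3747955   0.10699145] [-0.43838258  0.01213174  0.03092818] [-0.39416955  0.06523977  0.10699145]
```

Call:
send_rows(steps=[0.087,0.004,-0.002,0,0.125,0.087,0.004,-0.003,0,0.125,0.087,0.004,-0.003,0.02,0.125,0.087,0.004,-0.003,0.04,0.125,0.087,0.004,-0.003,0.04,0.125,0.087,0.004,-0.003,0.04,0.125])

```text
time: 9.05
position: [0.6027, -0.0823, 0.1569]
tool_rot: [0.991, 0.13, -0.003, -0.001]
ft_force: [-0.2, 0.8, 0.3]
grip_width: 0.0873
```

```bash

python3 - <<'E'
from h import *
p=fromclamp(-.102,-.001);togo(p[0],p[1],.070,np.deg2rad(-75.6))
c=snap('wrist','w7');c=snap('scene','s7');crop(c,220,100,380,220,5,'s7c')
E
```

```text
pos [ 0.6027 -0.0823  0.1569] tilt [-7.1e-03  8.0e-04 -1.0e+00] yawy -75.05 grip 0.0873 F [-0.2  0.8  0.3] t 9.05
shift [0.0016 0.0016 0.0869] turn 0.01
```

View pics/w7.png

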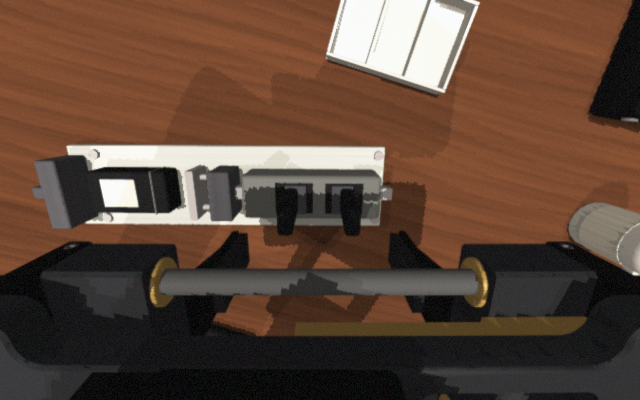

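View pics/s7c.png

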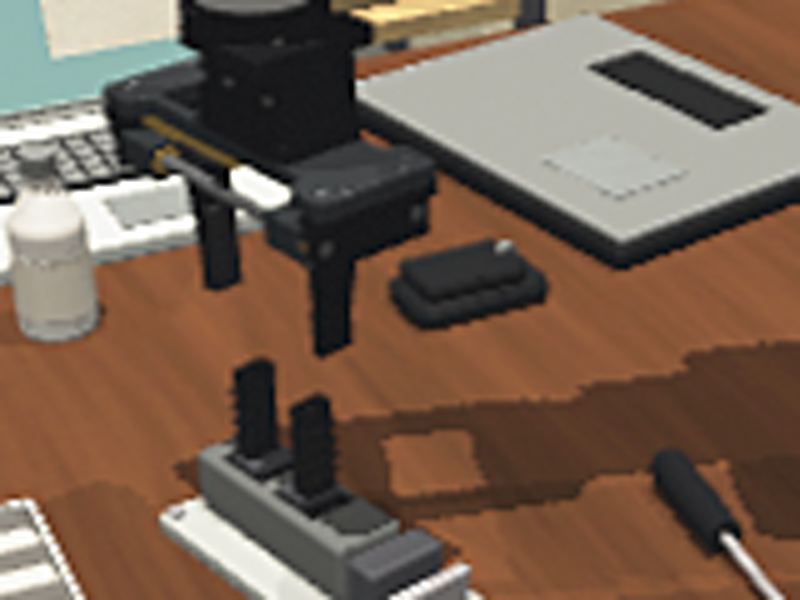

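The handles (287,210) and (350,210) are centred between the fingers (mid u about 318). I descend.

Call:
send_rows(steps=[0.087,0.0016,0.001,0.02,0.01,0.087,0.0016,0.001,0.04,0.01,0.087,0.0016,0.001,0.06,0.01,0.087,0.0016,0.001,0.075,0.01,0.087,0.0016,0.001,0.086,0.01,0.087,0.0016,0.001,0.086,0.01,0.087,0.0016,0.001,0.086,0.01])

```text
time: 10.02
position: [0.6049, -0.0832, 0.0719]
tool_rot: [0.992, 0.125, -0.002, -0.0]
ft_force: [0.2, -0.1, -0.4]
grip_width: 0.0872
```

```bash

python3 - <<'E'
from h import *
p=fromclamp(-.102,-.001);togo(p[0],p[1],.070,np.deg2rad(-75.6))
c=snap('wrist','w8');c=snap('scene','s8');crop(c,220,100,380,260,4,'s8c')
c=snap('side','sd8');crop(c,260,100,360,270,4,'sd8c')
E
```

```text
pos [ 0.6049 -0.0832  0.0719] tilt [-4.7e-03  1.0e-04 -1.0e+00] yawy -75.67 grip 0.0872 F [ 0.2 -0.1 -0.4] t 10.025
shift [-0.0009 -0.0001  0.0019] turn -0.001
```

View pics/w8.png

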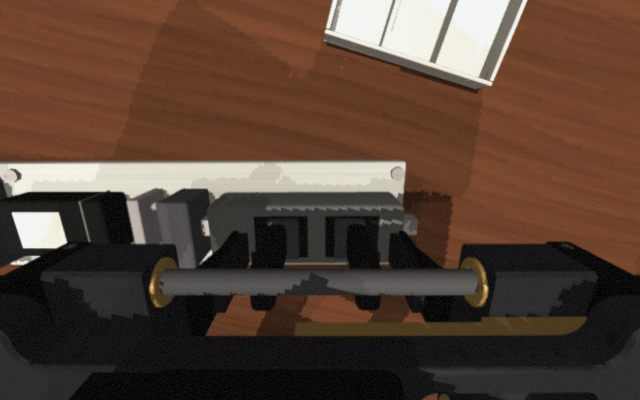

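View pics/s8c.png

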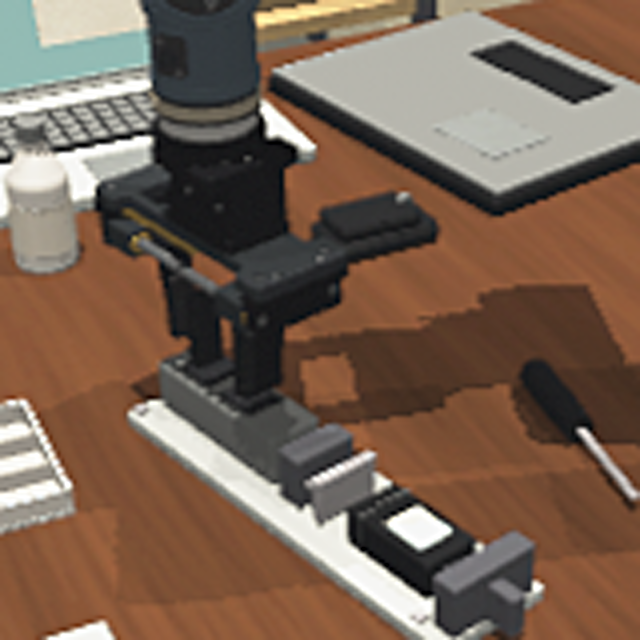

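View pics/sd8c.png

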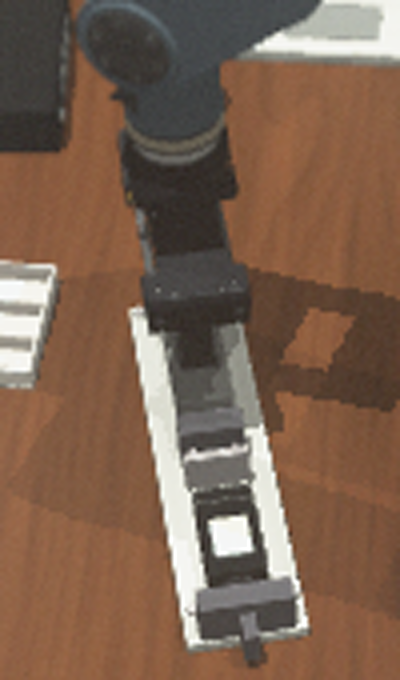

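The fingers straddle the handles, and the jaw, sprung face and adapter are visible ahead. First pump with 12 N, which by itself limits the face push to about 7 N.

Call:
send_rows(steps=[0.06,0,0,0.002,0,0.056,0,0,0.002,0,0.052,0,0,0.002,0,0.048,0,0,0.002,0,0.044,0,0,0.002,0,0.044,0,0,0.002,0,0.044,0,0,0.002,0], force=12)

```text
time: 11.05
position: [0.6045, -0.0818, 0.07]
tool_rot: [0.992, 0.125, -0.003, -0.001]
ft_force: [0.8, 5.0, 0.9]
grip_width: 0.0441
```

```bash
cat >> h.py <<'E'
def meas(f):
    c=snap('wrist','w'+f)
    s=snap('side','sd'+f);
    for n,c in (('w',c),('sd',s)):
        L=toclamp(cloud(c));m=(c['range_z']>0)&(L[...,2]>.038)&(L[...,2]<.06)&(abs(L[...,1])<.027)&(L[...,0]>-.025)&(L[...,0]<.17)
        h,e=np.histogram(L[m][:,0]*1000,bins=np.arange(-25,170,2.5));print(n,[(int(e[i]),int(h[i])) for i in range(len(h)) if h[i]>(3 if n=='sd' else 8)])
    crop(s,290,180,350,270,6,'sd'+f+'c')
    o=robot.get_obs();print(o['position'].round(4),o['grip_width'],o['ft_force'].round(1),o['time'])
E
python3 -c "
from h import *
meas('9')"
```

```text
w [(2, 479), (5, 220), (7, 168), (10, 174), (12, 171), (15, 191), (17, 193), (20, 200), (22, 172), (25, 17), (37, 372), (40, 471), (42, 239), (45, 225), (47, 26), (52, 192), (55, 207), (57, 168), (60, 201), (62, 171), (65, 148), (67, 139), (70, 139), (72, 143), (75, 130), (77, 147), (80, 138), (82, 153), (85, 151), (87, 150), (90, 170), (92, 152), (95, 162), (97, 173), (100, 177), (102, 183), (105, 180), (107, 191), (110, 196), (112, 191), (115, 182), (117, 175), (120, 180), (122, 187), (125, 149), (127, 90), (130, 26)]
sd [(-25, 6), (2, 5), (5, 11), (7, 8), (10, 13), (12, 12), (15, 9), (17, 12), (20, 20), (22, 30), (25, 17), (27, 4), (37, 7), (40, 8), (42, 20), (45, 12), (47, 19), (50, 6), (52, 5), (55, 11), (57, 8), (60, 11), (62, 4), (65, 18), (67, 8), (70, 7), (72, 12), (75, 8), (77, 10), (80, 9), (82, 11), (85, 10), (87, 11), (90, 7), (92, 8), (95, 13), (97, 10), (100, 10), (102, 7), (105, 10), (107, 9), (110, 5), (112, 16), (115, 8), (117, 12), (120, 9), (122, 8), (125, 14), (127, 8), (130, 11), (147, 6), (150, 12), (152, 16), (155, 18), (157, 10), (160, 7), (162, 15), (165, 29)]
[ 0.6045 -0.0817  0.07  ] 0.04424342288435183 [-0.4  5.4  1.2] 11.15
```

View pics/sd9c.png

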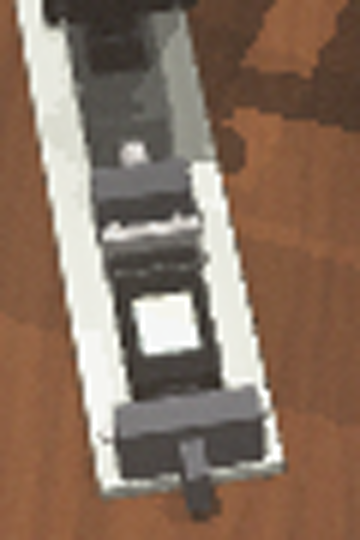

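View pics/w9.png

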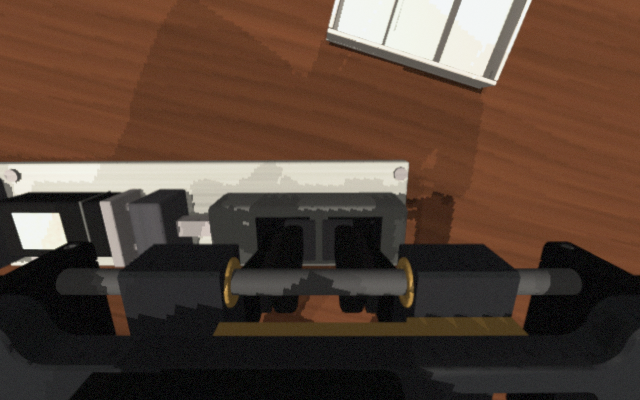

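One pump advanced the jaw about 18 mm (sprung face at clamp x about 48, adapter unmoved with its rear end at about 53). I let the handles spring out and squeeze again; starting from the measured pose also takes out the 5 N side load.

Call:
send_rows(steps=[0.05,0,0,0,0,0.056,0,0,0,0,0.062,0,0,0,0,0.07,0,0,0,0,0.072,0,0,0,0,0.072,0,0,0,0])

```text
time: 11.9
position: [0.6046, -0.0822, 0.07]
tool_rot: [0.992, 0.124, -0.003, -0.001]
ft_force: [0.3, 1.2, -0.4]
grip_width: 0.0716
```

Call:
send_rows(steps=[0.064,0,0,0,0,0.06,0,0,0,0,0.056,0,0,0,0,0.052,0,0,0,0,0.048,0,0,0,0,0.045,0,0,0,0,0.044,0,0,0,0,0.044,0,0,0,0])

```text
time: 12.9
position: [0.6044, -0.0818, 0.0699]
tool_rot: [0.992, 0.124, -0.003, -0.001]
ft_force: [0.3, 4.9, -0.1]
grip_width: 0.0443
```

```bash
python3 -c "
from h import *
meas('10')"
```

```text
w [(20, 409), (22, 441), (25, 215), (27, 223), (30, 241), (32, 245), (35, 251), (37, 262), (40, 229), (42, 66), (55, 478), (57, 403), (60, 149), (62, 141), (65, 12), (70, 104), (72, 147), (75, 133), (77, 145), (80, 132), (82, 136), (85, 146), (87, 154), (90, 154), (92, 170), (95, 187), (97, 178), (100, 174), (102, 172), (105, 181), (107, 197), (110, 184), (112, 179), (115, 184), (117, 197), (120, 186), (122, 173), (125, 139), (127, 102), (130, 65), (132, 46), (135, 17)]
sd [(-25, 11), (22, 12), (25, 16), (27, 11), (30, 7), (32, 11), (35, 14), (37, 12), (40, 25), (42, 26), (45, 7), (55, 5), (57, 13), (60, 17), (62, 15), (65, 14), (67, 7), (70, 10), (72, 6), (75, 12), (77, 9), (80, 10), (82, 10), (85, 10), (87, 10), (90, 6), (92, 13), (95, 6), (97, 14), (100, 10), (102, 5), (105, 15), (107, 5), (110, 11), (112, 10), (115, 9), (117, 14), (120, 8), (122, 13), (125, 11), (127, 9), (130, 7), (132, 12), (135, 10), (137, 11), (147, 6), (150, 14), (152, 18), (155, 10), (157, 10), (160, 16), (162, 17), (165, 26)]
[ 0.6044 -0.0818  0.0699] 0.04436497556687426 [-0.4  6.   0.1] 13.0
```

View pics/sd10c.png

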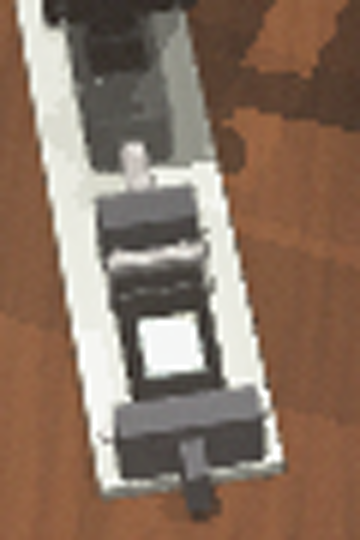

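View pics/w10.png

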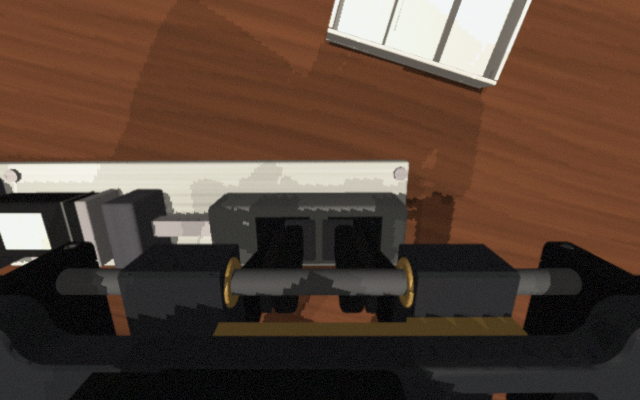

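The face now touches the adapter and has slid it to about 6 mm from the fixed jaw, with the face pressed about 1 to 2 mm. Next I re-open, shift 1 mm to balance the fingers, and squeeze slowly in stages.

Call:
send_rows(steps=[0.05,0,-0.001,0,0,0.056,0,-0.001,0,0,0.062,0,-0.001,0,0,0.07,0,-0.001,0,0,0.072,0,-0.001,0,0,0.072,0,-0.001,0,0])

```text
time: 13.75
position: [0.6041, -0.0808, 0.07]
tool_rot: [0.992, 0.124, -0.003, -0.002]
ft_force: [0.0, -0.0, 0.1]
grip_width: 0.0715
```

Call:
send_rows(steps=[0.064,0,-0.001,0,0,0.062,0,-0.001,0,0,0.06,0,-0.001,0,0,0.058,0,-0.001,0,0,0.056,0,-0.001,0,0,0.055,0,-0.001,0,0,0.055,0,-0.001,0,0])

```text
time: 14.62
position: [0.6044, -0.0817, 0.0699]
tool_rot: [0.992, 0.125, -0.002, 0.0]
ft_force: [-0.0, -5.6, -2.2]
grip_width: 0.0553
```

```bash
python3 -c "
from h import *
meas('11')"
```

```text
w [(27, 673), (30, 215), (32, 208), (35, 218), (37, 229), (40, 222), (42, 230), (45, 243), (47, 198), (50, 30), (60, 556), (62, 209), (65, 164), (67, 76), (72, 35), (75, 139), (77, 136), (80, 139), (82, 143), (85, 138), (87, 166), (90, 155), (92, 169), (95, 158), (97, 182), (100, 191), (102, 178), (105, 196), (107, 177), (110, 196), (112, 183), (115, 193), (117, 201), (120, 187), (122, 171), (125, 127), (127, 100), (130, 62), (132, 30), (135, 10)]
sd [(-25, 15), (27, 7), (30, 10), (32, 14), (35, 13), (37, 5), (40, 12), (42, 12), (45, 19), (47, 25), (50, 23), (60, 8), (62, 15), (65, 16), (67, 24), (70, 7), (72, 11), (75, 9), (77, 9), (80, 7), (82, 17), (85, 7), (87, 7), (90, 9), (92, 9), (95, 11), (97, 10), (100, 8), (102, 13), (105, 8), (107, 10), (110, 13), (112, 7), (115, 15), (117, 5), (120, 9), (122, 15), (125, 8), (127, 10), (130, 13), (132, 6), (135, 12), (137, 10), (140, 4), (150, 18), (152, 15), (155, 14), (157, 12), (160, 12), (162, 9), (165, 32)]
[ 0.6044 -0.0817  0.0699] 0.05522989243520745 [-0.6 -5.7 -1.3] 14.725
```

View pics/sd11c.png

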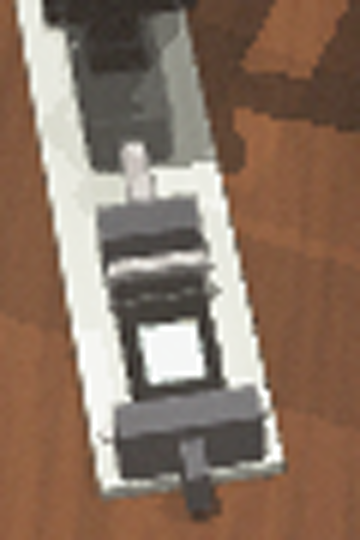

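```bash
cat >> h.py <<'E'
def gap(f):
    c=load(f);L=toclamp(cloud(c));ok=(c['range_z']>0)&(abs(L[...,1])<.024)
    X=L[...,0]*1000
    Z=L[...,2]
    m=ok&(Z>.044)&(Z<.062)&(X>-25)&(X<80)
    x=np.sort(X[m]);g=np.diff(x);i=np.argmax(g*(x[:-1]>-10));
    a,b=x[:i+1],x[i+1:]
    k=(a>a[-1]-18)
    # patch
    br=(c['color'].min(-1)>150)&ok&(Z>.036)&(Z<.05)&(X>75)&(X<130)
    print(f,'block front %.2f face rear %.2f gap %.2f'%(np.percentile(a[k],98),np.percentile(b[b<x[i+1]+10],2),g[i]),'face ',np.percentile(b[b<x[i+1]+12],[2,50,98]).round(1),'patch',X[br].mean().round(2) if br.any() else None)
E
python3 - <<'E'
from h import *
for f in ['w8','w9','w10','w11','sd8','sd9','sd10','sd11']: gap(f)
c=load('w11');crop(c,60,160,260,280,4,'w11c');c=load('w9');crop(c,60,160,260,280,4,'w9c')
E
```

```text
w8 block front 6.07 face rear 20.88 gap 12.97 face  [20.9 24.1 28.4] patch 100.38
w9 block front 24.92 face rear 39.25 gap 12.20 face  [39.3 42.6 47.7] patch 100.56
w10 block front 42.96 face rear 56.36 gap 11.37 face  [56.4 58.8 64.9] patch 112.46
w11 block front 50.06 face rear 61.00 gap 8.88 face  [61. 64. 69.] patch 114.44
sd8 block front 30.24 face rear 53.90 gap 23.32 face  [53.9 59.4 64.8] patch 98.59
sd9 block front 27.59 face rear 36.66 gap 8.14 face  [36.8 43.4 48. ] patch 98.27
sd10 block front 45.80 face rear 54.32 gap 6.51 face  [54.4 60.4 64.1] patch 111.45
sd11 block front 52.44 face rear 58.48 gap 5.42 face  [58.7 65.  69.9] patch 114.31
```

View pics/w11c.png

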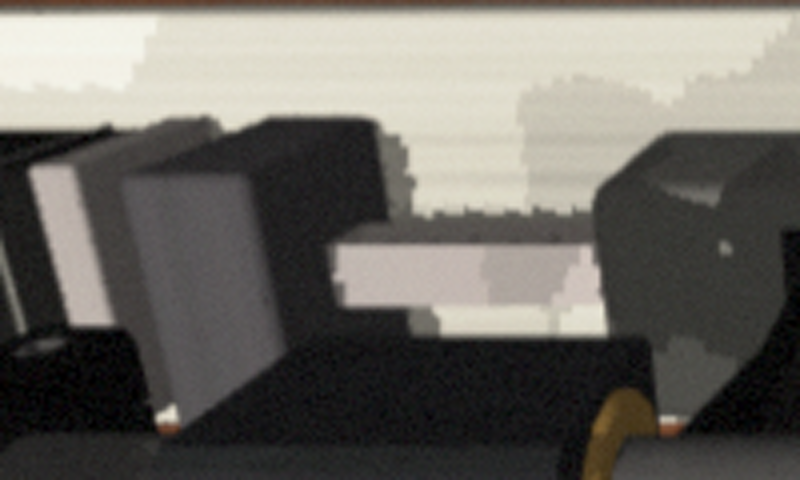

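View pics/w9c.png

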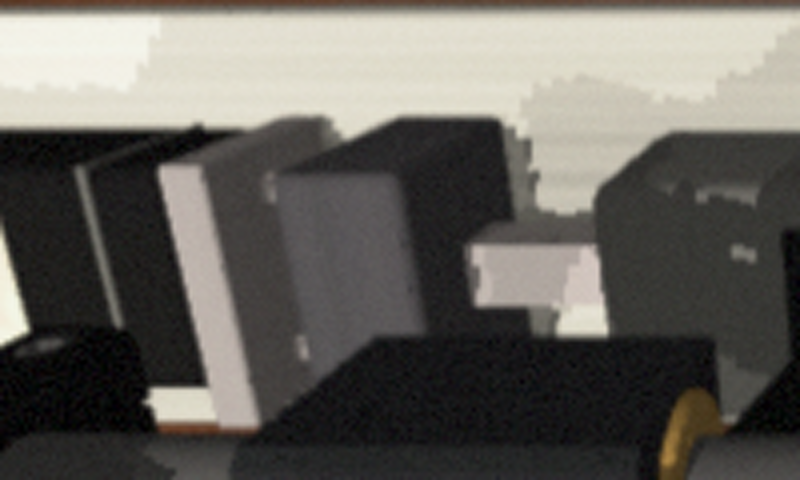

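The gap between jaw block and face went 14.5 → 13.3 → 11 mm, so the face is pressed in about 3.6 mm and the adapter is seated (patch moved 14 mm). I close a further ~3.5 mm, limited by opening, and take out the side load.

Call:
send_rows(steps=[0.0545,0,0,0,0,0.0535,0,0,0,0,0.053,0,0,0,0,0.0525,0,0,0,0,0.0525,0,0,0,0,0.0525,0,0,0,0], force=16)

```text
time: 15.48
position: [0.6044, -0.0818, 0.0699]
tool_rot: [0.992, 0.125, -0.002, 0.0]
ft_force: [-0.5, -2.9, -1.5]
grip_width: 0.0525
```

```bash
python3 -c "
from h import *
meas('12');gap('w12');gap('sd12')"
```

```text
w [(30, 760), (32, 230), (35, 231), (37, 232), (40, 244), (42, 232), (45, 261), (47, 263), (50, 205), (52, 29), (60, 372), (62, 201), (65, 151), (67, 80), (72, 33), (75, 127), (77, 143), (80, 148), (82, 144), (85, 150), (87, 153), (90, 159), (92, 160), (95, 184), (97, 169), (100, 194), (102, 191), (105, 183), (107, 188), (110, 206), (112, 183), (115, 182), (117, 194), (120, 184), (122, 186), (125, 121), (127, 91), (130, 61), (132, 31)]
sd [(-25, 6), (30, 8), (32, 11), (35, 10), (37, 13), (40, 10), (42, 10), (45, 12), (47, 22), (50, 30), (52, 14), (60, 4), (62, 20), (65, 16), (67, 21), (70, 13), (72, 8), (75, 12), (77, 7), (80, 11), (82, 6), (85, 11), (87, 10), (90, 8), (92, 14), (95, 11), (97, 5), (100, 15), (102, 9), (105, 8), (107, 11), (110, 8), (112, 11), (115, 13), (117, 8), (120, 8), (122, 12), (125, 6), (127, 11), (130, 13), (132, 10), (135, 13), (137, 9), (140, 5), (147, 9), (150, 7), (152, 16), (155, 11), (157, 18), (160, 16), (162, 11), (165, 31)]
[ 0.6044 -0.0818  0.0699] 0.05267191171252282 [-0.4 -1.7 -0.4] 15.575
w12 block front 52.49 face rear 60.92 gap 6.94 face  [60.9 64.2 69. ] patch 114.4
sd12 block front 58.11 face rear 61.91 gap 2.72 face  [61.9 65.4 73.3] patch 113.07
```

Press is now about 6 mm and the adapter has not moved, so it is seated. One more small step.

Call:
send_rows(steps=[0.052,0,0,0,0,0.0517,0,0,0,0,0.0517,0,0,0,0,0.0517,0,0,0,0,0.0517,0,0,0,0])

```text
time: 16.2
position: [0.6044, -0.0818, 0.0699]
tool_rot: [0.992, 0.125, -0.002, 0.0]
ft_force: [-0.2, -2.2, -1.0]
grip_width: 0.0522
```

```bash
python3 -c "
from h import *
meas('13');gap('w13');c=load('w13');crop(c,60,160,260,280,4,'w13c')"
```

```text
w [(30, 622), (32, 349), (35, 224), (37, 237), (40, 240), (42, 249), (45, 265), (47, 247), (50, 236), (52, 85), (60, 318), (62, 178), (65, 156), (67, 80), (72, 27), (75, 139), (77, 136), (80, 152), (82, 142), (85, 147), (87, 153), (90, 154), (92, 172), (95, 165), (97, 184), (100, 193), (102, 179), (105, 185), (107, 194), (110, 189), (112, 191), (115, 195), (117, 182), (120, 196), (122, 176), (125, 131), (127, 90), (130, 61), (132, 30), (135, 9)]
sd [(30, 6), (32, 9), (35, 12), (37, 10), (40, 11), (42, 14), (45, 12), (47, 12), (50, 33), (52, 16), (55, 7), (60, 12), (62, 10), (65, 20), (67, 21), (70, 11), (72, 7), (75, 10), (77, 8), (80, 11), (82, 9), (85, 14), (87, 6), (90, 11), (92, 10), (95, 5), (97, 10), (100, 11), (102, 13), (105, 7), (107, 10), (110, 14), (112, 8), (115, 10), (117, 7), (120, 12), (122, 6), (125, 12), (127, 10), (130, 11), (132, 10), (135, 9), (137, 13), (140, 5), (147, 9), (150, 12), (152, 12), (155, 18), (157, 4), (160, 19), (162, 14), (165, 31)]
[ 0.6044 -0.0818  0.0699] 0.051737464585506814 [ 0.1 -2.2 -1. ] 16.3
w13 block front 53.30 face rear 60.93 gap 5.72 face  [60.9 64.2 68.9] patch 114.4
```

View pics/w13c.png

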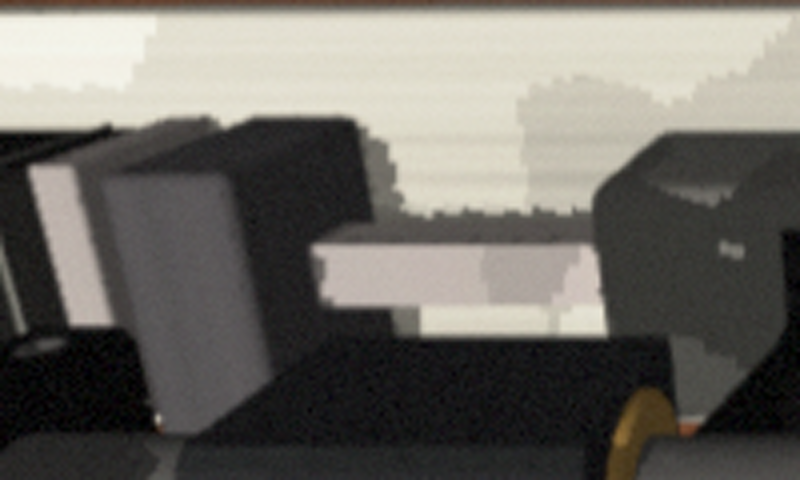

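View pics/sd13c.png

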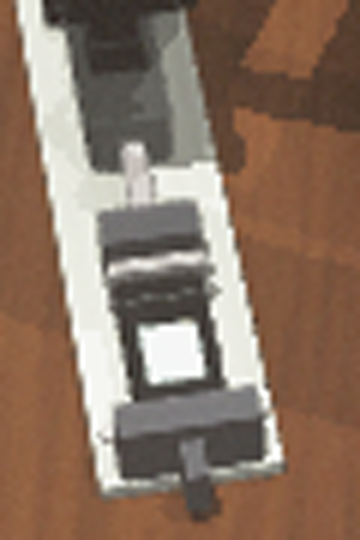

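The block-to-face gap is 7.6 mm against 14.5 mm free, so the face is pressed about 6.9 mm. The adapter has not moved over the last 3.4 mm of jaw travel, so it is against the fixed jaw. I let it settle briefly, then hand in.

Call:
send_rows(steps=[0.0517,0,0,0,0,0.0517,0,0,0,0,0.0517,0,0,0,0,0.0517,0,0,0,0])

```text
time: 16.8
position: [0.6043, -0.0818, 0.0699]
tool_rot: [0.992, 0.125, -0.002, 0.0]
ft_force: [-0.3, -1.7, -0.2]
grip_width: 0.0517
```

```bash
python3 -c "
from h import *
snap('wrist','w14');gap('w14');print(robot.get_obs()['grip_width']);print(hand_in())"
```

```text
w14 block front 53.18 face rear 60.84 gap 5.77 face  [60.8 64.1 69.2] patch 114.34
0.052098313709330046
the job is handed in; nothing more can be done
None
```

I laid the black adapter on the clamp bed, let go of it and pumped the handles three times. I then handed the job in at about 17 s with the handles still squeezed; no verdict came back.

- **Placing:** after release the adapter measured at clamp x about 93 mm, y about -1 mm, turned 0.3° from the clamp's direction.
- **Seating:** the paper patch on the adapter did not move over the last 3.2 mm of jaw travel, so the adapter is against the fixed jaw.
- **Pressure:** the gap between jaw block and sprung face is 7.7 mm against about 14.5 mm free. The face is therefore pressed in about 6.8 mm.
- **Holding:** the handles are held at an opening of about 52 mm, with the grip limit at 16 N. I did not measure the contact force on the handles directly.

Two readings disagreed:

- **Clamp origin:** my origin from the plate corners disagreed by 3 to 4 mm along x with the handles and the fixed jaw. I therefore judged the seating and the pressure from changes in position, not absolute values.
- **Side camera:** its coarse gap readings put the press about 1 to 2 mm off the wrist view at one step. I went by the wrist view.

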